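Swing the guard off the watch timer and set it to five bells

TASK

Make the watch timer ready for five bells: swing the guard arm out from over the numbered wheel until it clicks home against its end stop, then roll the wheel on until the 5 faces straight up and rests in its click. Leave the guard out, and do not disturb the other things on the table and in the drawer.

Things in the scene. Friction and masses are not known exactly. Their poses are not given: they have to be found in the camera images.
- timer: Watch timer, fixed to the table: green case 150 (x) by 155 (y) by 62 mm high on a 162 by 167 mm rubber foot, a large black finned thumbwheel standing half out of its top. Origin on the underside, straight below the middle of the wheel; x points to the back of the case (level), y to its left (the side of the guard pivot), z up. The case spans y from -60 to +95 mm.
- wheel_axle (a point): Middle of the wheel, on its axle, 64 mm above the table; the axle lies along the timer's y. Wheel 40 mm wide; eight flats 32 mm from the axle and between them eight radial fins, 4 mm thick, 45 degrees apart, reaching 58 mm from it. Fixed cheeks with red index marks stand 23 to 31 mm to either side along y, up to 96 mm above the table. With a figure up, fins stand 22.5 degrees either side of the top.
- wheel (a joint): Wheel angle (rad). Figures 1-4 on white flats, 5-8 on yellow; the one facing straight up counts; n is up at (n-1)*pi/4. Grows as the wheel's top moves to the timer's +x. Springs hold each figure: about 5 N at a fin tip starts it; past half a step it snaps on to the next, short of that it springs back. Begins at 1, 2 or 3; stops just before 1 and just past 8.
- guard (a joint): Angle of the guard arm (rad), a brass bar swinging level about a vertical pivot. 0: over the wheel, along the timer's -y; grows anticlockwise from above; pi/2: along +x. Starts at 0 to 0.3. Light friction (under 1 N at the post), stays where left; from 1.0 to 1.35 a spring click resists (2 to 3 N at the post), past 1.35 it pushes the arm home to the end stop at 1.65 and holds it.
- guard_post (a point): Middle of the round red post, 18 mm in diameter, 40 mm tall, standing on the outer end of the guard arm, 110 mm from the pivot. The point is 156 mm above the table; the post runs from 136 to 176 mm. The bar under it is 16 mm wide, from 126 to 136 mm above the table, and widens to a 24 mm round under the post.
- guard_pivot (a point): Point on the vertical pivot axis of the guard arm, 136 mm above the table, at x = 0, y = 60 mm of the timer. Pivot column 24 mm thick, the arm's hub on it 30 mm, top at 140 mm.
- guard_stop (a point): Top of the fixed steel pin, 10 mm thick and 142 mm high above the table, that the guard arm's side rests against when fully out.
- drawer: Cherry drawer pulled out of its low chest, fixed: tray 300 (x) by 340 (y) by 70 mm with a brass knob in front and the chest, 260 by 390 by 110 mm, behind; a brass sextant, 225 mm high over the table, stands upright in a slotted walnut stand in it. Origin on the underside of the tray's middle. A bystander.
- stopwatch: Chrome stopwatch lying face up, 62 mm in diameter, 14 mm high, crown along its +x to 47 mm. Origin under its middle. A bystander.
- compass: Copper pocket compass lying flat, 80 mm in diameter, 28 mm high. Origin under its middle. A bystander.
- shade_a: Smoked green glass shade, 60 mm disc with a brass tab along +x, 8 mm high, lying in the drawer. Origin under its middle. A bystander.
- shade_b: Smoked amber glass shade, 60 mm disc with a brass tab along +x, 8 mm high, lying on the table. Origin under its middle. A bystander.
- dividers: Brass chart dividers lying flat, 155 mm long along x, 10 mm high, points to -x. Origin near the middle, on the underside. A bystander.
- mug: Blue mug standing upright, 80 mm across, 90 mm high, handle at its +y. Origin under its middle. A bystander.
Things that resemble listed ones, but are neither listed nor needed, are in the scene too. Leave any turquoise look-alike of the timer alone.

How it is judged:
By the outcome, as a careful person would: the job done as asked, in the order asked, and still so for the second after the job is handed in, with the robot touching nothing.
It also fails if it takes over 58 s, if anything falls off the work surface, if the arm or the gripper's body presses on something with over 40 N, if the wrist force passes 120 N, or if a joint passes its speed limit or range.

ROBOT

A 6-joint arm with a two-finger parallel gripper is mounted at the origin on the work surface. World frame = base frame: x ahead of the robot, y to its left, z up, the work surface at z = 0. Lengths are in m, angles in rad, forces in N, time in s.
With the tool pointing down it reaches from about 0.35 to 0.975 m from the base axis. Payload 4.9 kg.
Tool frame: the origin (TCP) lies midway between the tips of the shut fingers; the grasp point (between the pads) lies 19 mm behind it; z points along the fingers, y is the direction in which the jaws open and shut (so a half turn about z gives the same grasp; the last joint's range is limited). The gripper opens to 85 mm and grips with 20 to 120 N. Pads are 22 mm wide; open, the fingers measure 114 mm over their backs; the gripper's body (76 mm by 85 mm) begins 54 mm behind the grasp point. The pads swing forward as they close: fully open they stand 13 mm farther back than shut.
Start: joints at [1.008, 0.053, 1.613, -0, 1.476, -0.119], TCP at [0.268, 0.564, 0.231] pointing down, gripper open.
Joint ranges: [-3.01, 3.01], [-1.01, 2.22], [0.06, 2.58], [-1.02, 4.17], [0.09, 2.62], [-3.14, 3.14]. Speed limits (rad/s): [2.57, 2.57, 3.14, 3.14, 3.14, 3.14].

INTERFACE

Orientations are given as a unit quaternion [w, x, y, z].
In Python, from plant import manip gives the robot as it stands. The module is installed in compiled form; this text tells all that it offers.
- The arm moves only by the tool move_arm, never from a script. Its argument "rows" is a list of rows, each an object of numbers: "tx", "ty", "tz": the shift along the tool's x, y, z in m; "ax", "ay", "az": the turn, a rotation vector about the tool's x, y, z in degrees; "jaw": the closure in counts, from 0 (fully open) to 255 (shut). In form: [{"tx": .., "ty": .., "tz": .., "ax": .., "ay": .., "az": .., "jaw": ..}, ...]. A call has 1 to 12 rows; each row shifts and turns the pose as measured when the row begins, along the tool's axes as they then stand; what a row does not reach is not made up. A row lasts 1/10 s, in which the tool goes at most 50 mm and 8.59 degrees, less where a joint would pass 70% of its speed; a pose out of reach is approached as far as the arm can. A call with a gripper value outside its range is refused whole. The fingers move at their own pace and stop on an object; the grip force is fixed at half the most. Time passes only in rows, so rows that do not move let the fingers close. It gives the time, the measured TCP pose, the force and the opening at its end, in the units of the state.
- manip.state(): the state, without advancing time (a new reading comes with each control period).
- manip.grab_frame(name): name is "scene" or "top" or "wrist"; returns a dict with "color" (480x640x3 uint8, red, green, blue), "intrinsics" (3x3 intrinsics, pixels), "R" (3x3) and "t" (3): a world point X has camera coordinates R X + t. Camera axes: x right, y down, z forward; pixel columns grow to the right and rows downward; lengths in m; the calibration is good to about 2 mm. The wrist camera is an equidistant fisheye: a pixel r from the principal point sees the ray r / f radians off the axis. A picture is of the moment at which its call begins. There is no depth.
- manip.job_done(): hands the job in, once; it reports no verdict.
The state is a dict: "time": time; "joint_pos": joint angles; "joint_vel": joint speeds; "joint_efforts": joint torques, N m; "tool_pos": TCP position; "tool_rot": TCP orientation; "contact_force": force on the tool from outside, world axes, zero at the start; "ft_torque": the same for the moment, N m; "gripper_width": opening from 0.0 (shut) to 1.0 (fully open).
Only numpy, scipy, OpenCV 4.12 (cv2) and the standard library are available. Lean on these libraries where they do the work, as an engineer would, in place of code of your own. Each camera call takes 0.05 s, during which the arm holds its last target.

## Working session

There is one attempt and no reset: what is moved stays moved. The work goes in short steps, Python scripts to look and compute and a tool call to move; the robot and the scene stay as the last step left them, time stands still between calls to the robot, and variables do not carry over. Pictures are saved under pics/ and viewed, and the job is handed in when it is done.

Besides the shell and the picture viewer there is one more tool, called after "Call:" as name(argument=value, ...), one argument or row to a line, values as JSON. move_arm: Moves the arm, as the interface text tells. Its arguments: {"type":"object","properties":{"rows":{"type":"array"}},"required":["rows"]}

```bash
mkdir -p pics
cat > h.py <<'E'
import numpy as np,cv2
from plant import manip
def grab(n,fn):
    f=manip.grab_frame(n); cv2.imwrite('pics/'+fn,f['color'][:,:,::-1]); np.savez('pics/'+fn+'.npz',**f); return f
def ray(f,u,v):
    K=f['intrinsics'];R=f['R'];t=f['t']
    d=R.T@np.linalg.inv(K)@np.array([u,v,1.]);c=-R.T@t
    return c,d
def onz(f,u,v,z):
    c,d=ray(f,u,v);return c+d*(z-c[2])/d[2]
def proj(f,X):
    p=f['intrinsics']@(f['R']@np.array(X)+f['t']);return p[:2]/p[2]
E
python3 - <<'E'
from h import *
for n in ['scene','top','wrist']:
    f=grab(n,n+'0.png'); print(n,f['intrinsics'].tolist(),-f['R'].T@f['t'])
print(manip.state())
E
```

```text
scene [[446.89324726293194, 0.0, 328.1992905757286], [0.0, 446.89324726293194, 241.05304236991017], [0.0, 0.0, 1.0]] [1.21109283 0.35766617 0.70973237]
top [[464.9394723863441, 0.0, 318.68401524442453], [0.0, 464.9394723863441, 233.74248747336765], [0.0, 0.0, 1.0]] [ 0.35739994 -0.04683234  1.19440143]
wrist [[371.64829954431775, 0.0, 320.28111424443637], [0.0, 371.64829954431775, 243.63128883787311], [0.0, 0.0, 1.0]] [0.19981304 0.59660741 0.3737375 ]
{'time': 0.15, 'joint_pos': array([ 1.00798925e+00,  5.32139803e-02,  1.61398357e+00, -1.36890553e-05,
        1.47600995e+00, -1.19009025e-01]), 'joint_vel': array([ 0.00074886, -0.00214284, -0.00537927, -0.00082442, -0.00128405,
       -0.00145604]), 'joint_efforts': array([-2.79647411e-04, -3.94241488e+01, -3.70723093e+01, -1.65948750e-04,
        4.67433420e-03, -1.04055013e-05]), 'tool_pos': array([0.26810199, 0.56403208, 0.23033703]), 'tool_rot': array([-2.63535441e-04,  2.20081772e-01,  9.75481092e-01, -7.63236020e-04]), 'contact_force': array([ 0.08014045,  0.06620025, -0.84810105]), 'ft_torque': array([ 0.03260048,  0.05747653, -0.04367931]), 'gripper_width': 0.999598593671284}
```

View pics/scene0.png

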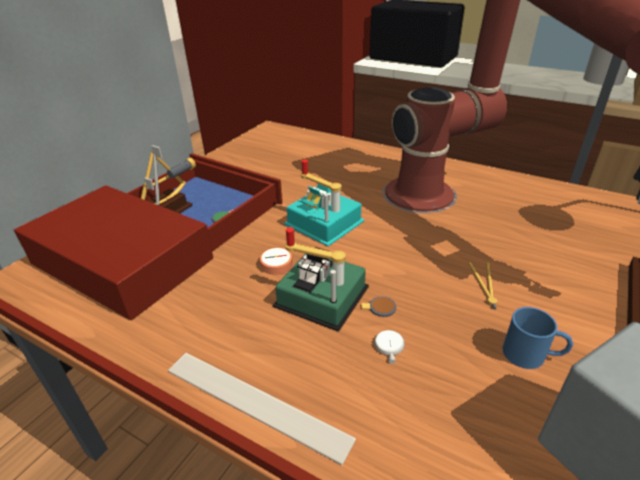

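View pics/top0.png

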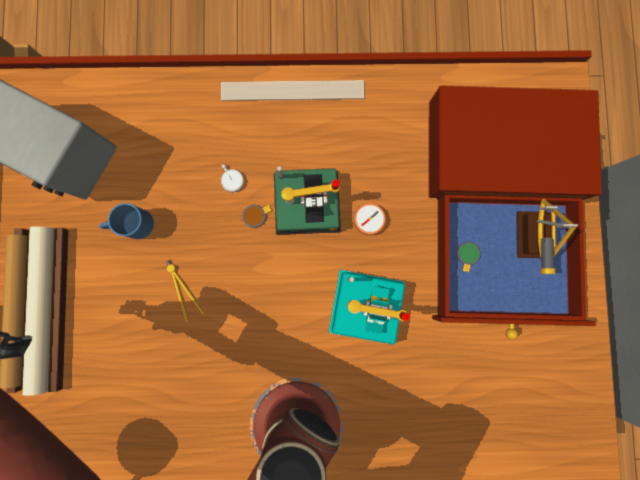

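Two candidates in the top view: a green timer at (307,201) and a turquoise one at (368,307). The green case fits the description, so I'll confirm it in an enlarged crop and measure it.

Run:
```python
from h import *
a=cv2.imread('pics/top0.png')[155:250,210:400]; b=cv2.imread('pics/scene0.png')[215:335,250:410]
a=cv2.resize(a,(760,380),interpolation=cv2.INTER_CUBIC);cv2.imwrite('pics/cropA.png',a)
cv2.imwrite('pics/cropB.png',cv2.resize(b,(760,570),interpolation=cv2.INTER_CUBIC))
for n in ['top','scene']:
    f=np.load(f'pics/{n}0.png.npz'); im=f['color']; hsv=cv2.cvtColor(im,cv2.COLOR_RGB2HSV)
    m=cv2.inRange(hsv,(65,80,25),(85,255,140)); 
    k,l,s,c=cv2.connectedComponentsWithStats(m)
    for i in range(1,k):
        if s[i,4]>60: print(n,'green',s[i],c[i])
    m=cv2.inRange(hsv,(0,200,120),(4,255,255))|cv2.inRange(hsv,(176,200,120),(180,255,255))
    k,l,s,c=cv2.connectedComponentsWithStats(m)
    for i in range(1,k):
        if s[i,4]>15: print(n,'red',s[i],c[i])
    print(f['R'])
```

```text
top green [ 275  170   64   62 2156] [303.76530612 202.78664193]
top red [333 180   6   8  44] [335.29545455 183.36363636]
top red [401 313   8   7  45] [404.62222222 316.08888889]
[[-0.0177496  -0.99978154  0.011037  ]
 [-0.99505063  0.01658402 -0.09797559]
 [ 0.09777115 -0.0127214  -0.99512761]]
scene green [ 277  263   88   62 2702] [321.51739452 294.98556625]
scene red [302 160   6  14  55] [304.43636364 166.14545455]
scene red [287 229   7  16  80] [290.075  237.2125]
[[-0.48567673  0.8740365  -0.01335353]
 [ 0.51804177  0.27548902 -0.80977683]
 [-0.70409575 -0.40020745 -0.58658603]]
```

```bash
sleep 1
```

```text
(no output)
```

View pics/cropA.png

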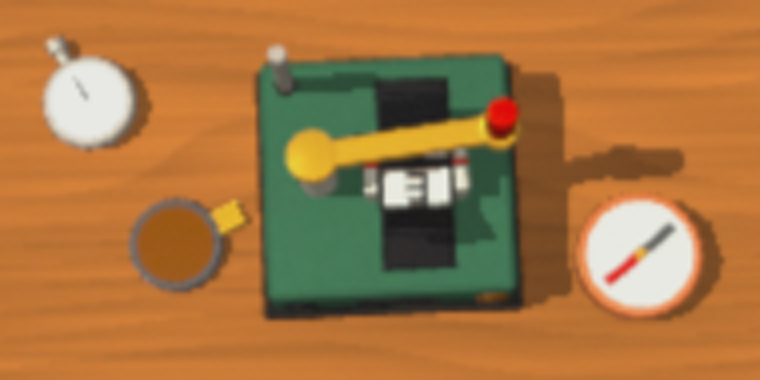

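View pics/cropB.png

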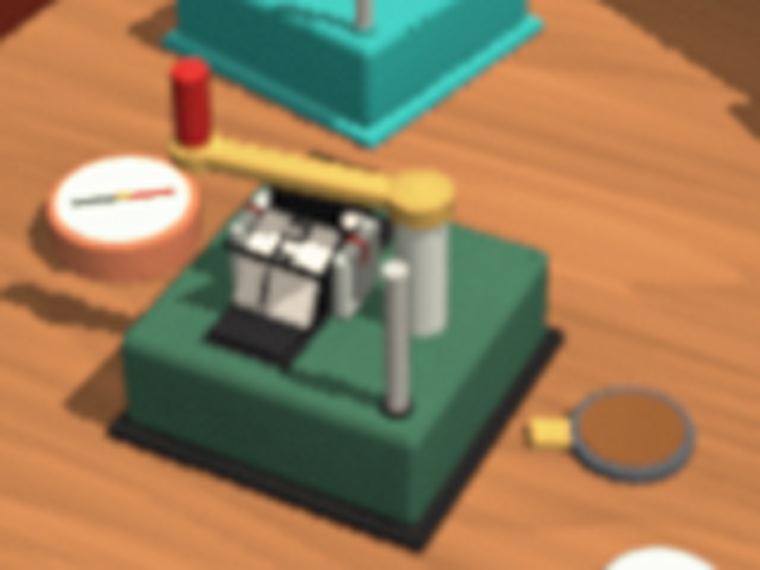

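View pics/wrist0.png

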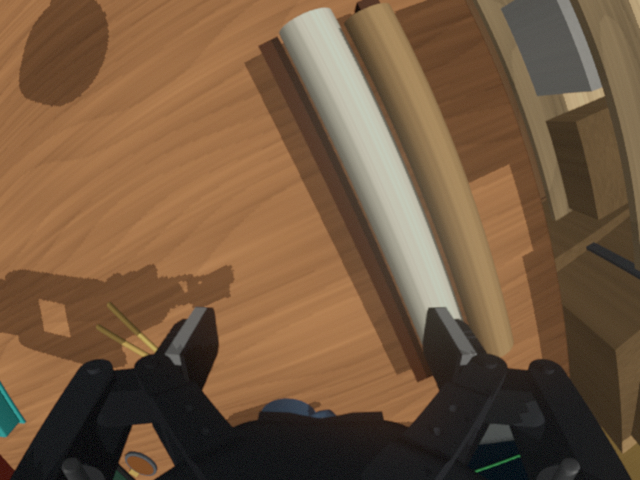

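Confirmed: the green one at (307,201), with guard hub at (287.5,193.8), red post at (335,183), steel stop pin at (279,168). The wheel shows a white flat. Next I compute its pose.

Run:
```python
from h import *
T=np.load('pics/top0.png.npz');S=np.load('pics/scene0.png.npz')
def tri(u1,u2):
    c1,d1=ray(T,*u1);c2,d2=ray(S,*u2);d1/=np.linalg.norm(d1);d2/=np.linalg.norm(d2)
    A=np.stack([d1,-d2],1);s=np.linalg.lstsq(A,c2-c1,rcond=None)[0]
    p,q=c1+s[0]*d1,c2+s[1]*d2;return (p+q)/2,np.linalg.norm(p-q)
cA=lambda x,y:(210+x/4-.4,155+y/4-.4)
cB=lambda x,y:(250+x/4.75-.4,215+y/4.75-.4)
print('hub onz',onz(T,*cA(310,153),.14), onz(S,*cB(421,190),.14), tri(cA(310,153),cB(421,190)))
print('post onz',onz(T,*cA(503,112),.176),onz(S,*cB(190,68),.176))
print('pin',onz(T,*cA(276,53),.142),onz(S,*cB(397,268),.142))
# case top corners
for c in [(262,65),(502,57),(517,290),(270,302)]: print('case top',onz(T,*cA(*c),.062)[:2])
for c in [(130,350),(415,432),(548,255)]: print('case top S',onz(S,*cB(*c),.062)[:2])
# cheeks
print('cheek',onz(T,*cA(371,181),.096),onz(T,*cA(460,173),.096))
for c in [(655,255)]: print('compass',onz(T,*cA(638,252),.028)[:2])
print('stopwatch',onz(T,*cA(89,101),.014)[:2],'shade',onz(T,*cA(177,245),.008)[:2])
```

```text
hub onz [0.55657683 0.01055877 0.14      ] [0.55949089 0.01081803 0.14      ] (array([0.55716601, 0.01018348, 0.1381558 ]), np.float64(0.0010656140548078899))
post onz [ 0.57122091 -0.09897945  0.176     ] [ 0.57053016 -0.10004024  0.176     ]
pin [0.614901   0.02937439 0.142     ] [0.61348657 0.02821074 0.142     ]
case top [0.62703065 0.04390187]
case top [ 0.62983465 -0.1049333 ]
case top [ 0.48419864 -0.11104518]
case top [0.47930875 0.04027956]
case top S [ 0.63770206 -0.09752571]
case top S [0.62305076 0.04167662]
case top S [0.48663109 0.0409243 ]
cheek [ 0.54735883 -0.02327953  0.096     ] [ 0.55135806 -0.07655886  0.096     ]
compass [ 0.5109461  -0.19015135]
stopwatch [0.61654016 0.15920984] shade [0.52293909 0.10379075]
```

```bash
cat >> h.py <<'E'
from scipy.spatial.transform import Rotation as Ro
def toR(q): return Ro.from_quat([q[1],q[2],q[3],q[0]])
def delta(target,yaw_y_deg=None):
    s=manip.state();R=toR(s['tool_rot']).as_matrix();p=s['tool_pos']
    d=R.T@(np.array(target)-p)
    print('t',round(s['time'],2),'pos',p.round(4),'yawy',round(np.degrees(np.arctan2(R[1,1],R[0,1])),2),'z',R[:,2].round(3),'F',s['contact_force'].round(1),'g',round(s['gripper_width'],2),'q',s['joint_pos'].round(2))
    print('tool shift',d.round(4))
    if yaw_y_deg is not None:
        y=np.radians(yaw_y_deg); Rt=np.array([[np.sin(y)*-1,np.cos(y),0],[np.cos(y),np.sin(y),0],[0,0,-1]]).T
        Y=np.array([np.cos(y),np.sin(y),0]);Z=np.array([0,0,-1.]);X=np.cross(Y,Z);Rt=np.stack([X,Y,Z],1)
        print('turn deg',np.degrees(Ro.from_matrix(R.T@Rt).as_rotvec()).round(2))
E
python3 - <<'E'
from h import *
delta([.531,-.104,.231],7)
E
```

```text
t 0.15 pos [0.2681 0.564  0.2303] yawy 64.57 z [-0.001 -0.001 -1.   ] F [ 0.1  0.1 -0.8] g 1.0 q [ 1.01  0.05  1.61 -0.    1.48 -0.12]
tool shift [-0.5243 -0.4904  0.    ]
turn deg [-9.000e-02  4.000e-02  5.757e+01]
```

Call:
move_arm(
  rows=[
    {"tx":-0.03,"ty":-0.028,"jaw":255},
    {"tx":-0.034,"ty":-0.032,"jaw":255},
    {"tx":-0.034,"ty":-0.032,"jaw":255},
    {"tx":-0.034,"ty":-0.032,"jaw":255},
    {"tx":-0.034,"ty":-0.032,"jaw":255},
    {"tx":-0.034,"ty":-0.032,"jaw":255},
    {"tx":-0.034,"ty":-0.032,"jaw":255},
    {"tx":-0.034,"ty":-0.032,"jaw":255},
    {"tx":-0.034,"ty":-0.032,"jaw":255},
    {"tx":-0.034,"ty":-0.032,"jaw":255},
    {"tx":-0.034,"ty":-0.032,"jaw":255},
    {"tx":-0.034,"ty":-0.032,"jaw":255},
  ],
)

```text
schema error: expected keys tx, ty, tz, ax, ay, az, jaw
```

Call:
move_arm(
  rows=[
    {"az":8.2,"jaw":255},
    {"az":8.2,"jaw":255},
    {"az":8.2,"jaw":255},
    {"az":8.2,"jaw":255},
    {"az":8.2,"jaw":255},
    {"az":8.2,"jaw":255},
    {"az":8.2,"jaw":255},
  ],
)

```text
schema error: expected keys tx, ty, tz, ax, ay, az, jaw
```

Run:
```python
from h import *
delta([.531,-.104,.231],7)
```

```text
t 0.15 pos [0.2681 0.564  0.2303] yawy 64.57 z [-0.001 -0.001 -1.   ] F [ 0.1  0.1 -0.8] g 1.0 q [ 1.01  0.05  1.61 -0.    1.48 -0.12]
tool shift [-0.5243 -0.4904  0.    ]
turn deg [-9.000e-02  4.000e-02  5.757e+01]
```

All keys are required in every row.

Call:
move_arm(
  rows=[
    {"tx":-0.034,"ty":-0.032,"tz":0,"ax":0,"ay":0,"az":0,"jaw":255},
    {"tx":-0.034,"ty":-0.032,"tz":0,"ax":0,"ay":0,"az":0,"jaw":255},
    {"tx":-0.034,"ty":-0.032,"tz":0,"ax":0,"ay":0,"az":0,"jaw":255},
    {"tx":-0.034,"ty":-0.032,"tz":0,"ax":0,"ay":0,"az":0,"jaw":255},
    {"tx":-0.034,"ty":-0.032,"tz":0,"ax":0,"ay":0,"az":0,"jaw":255},
    {"tx":-0.034,"ty":-0.032,"tz":0,"ax":0,"ay":0,"az":0,"jaw":255},
    {"tx":-0.034,"ty":-0.032,"tz":0,"ax":0,"ay":0,"az":0,"jaw":255},
    {"tx":-0.034,"ty":-0.032,"tz":0,"ax":0,"ay":0,"az":0,"jaw":255},
    {"tx":-0.034,"ty":-0.032,"tz":0,"ax":0,"ay":0,"az":0,"jaw":255},
    {"tx":-0.034,"ty":-0.032,"tz":0,"ax":0,"ay":0,"az":0,"jaw":255},
    {"tx":-0.034,"ty":-0.032,"tz":0,"ax":0,"ay":0,"az":0,"jaw":255},
    {"tx":-0.034,"ty":-0.032,"tz":0,"ax":0,"ay":0,"az":0,"jaw":255},
  ],
)

```text
time: 1.35
tool_pos: [0.4758, 0.0271, 0.2268]
tool_rot: [-0.0, 0.214, 0.977, -0.002]
contact_force: [0.4, 0.3, -0.1]
gripper_width: 0.0
```

Call:
move_arm(
  rows=[
    {"tx":0,"ty":0,"tz":0,"ax":0,"ay":0,"az":8.2,"jaw":255},
    {"tx":0,"ty":0,"tz":0,"ax":0,"ay":0,"az":8.2,"jaw":255},
    {"tx":0,"ty":0,"tz":0,"ax":0,"ay":0,"az":8.2,"jaw":255},
    {"tx":0,"ty":0,"tz":0,"ax":0,"ay":0,"az":8.2,"jaw":255},
    {"tx":0,"ty":0,"tz":0,"ax":0,"ay":0,"az":8.2,"jaw":255},
    {"tx":0,"ty":0,"tz":0,"ax":0,"ay":0,"az":8.2,"jaw":255},
    {"tx":0,"ty":0,"tz":0,"ax":0,"ay":0,"az":8.2,"jaw":255},
  ],
)

```text
time: 2.05
tool_pos: [0.4759, 0.0193, 0.2242]
tool_rot: [-0.001, 0.674, 0.738, -0.004]
contact_force: [0.6, 0.3, 0.3]
gripper_width: -0.001
```

Run:
```python
from h import *
delta([.531,-.104,.231],7)
```

```text
t 2.05 pos [0.4759 0.0193 0.2242] yawy 5.18 z [-0.006 -0.004 -1.   ] F [0.6 0.3 0.3] g -0.0 q [-0.11 -0.31  1.95 -0.01  1.5  -0.2 ]
tool shift [-0.1278  0.0437 -0.0066]
turn deg [-0.38  0.21 -1.82]
```

Call:
move_arm(
  rows=[
    {"tx":-0.042,"ty":0.015,"tz":0,"ax":0,"ay":0,"az":-0.9,"jaw":255},
    {"tx":-0.042,"ty":0.015,"tz":0,"ax":0,"ay":0,"az":-0.9,"jaw":255},
    {"tx":-0.042,"ty":0.012,"tz":0,"ax":0,"ay":0,"az":0,"jaw":255},
    {"tx":0,"ty":0,"tz":0,"ax":0,"ay":0,"az":0,"jaw":255},
  ],
)

```text
time: 2.45
tool_pos: [0.5319, -0.104, 0.2231]
tool_rot: [-0.001, 0.662, 0.75, -0.004]
contact_force: [0.0, 1.0, 0.1]
gripper_width: -0.001
```

Run:
```python
from h import *
delta([.531,-.104,.148],7)
f=grab('wrist','wrist1.png');grab('top','top1.png')
```

```text
t 2.45 pos [ 0.5319 -0.104   0.2231] yawy 7.13 z [-0.007 -0.004 -1.   ] F [0.  1.  0.1] g -0.0 q [-0.33 -0.14  1.81 -0.01  1.47 -0.45]
tool shift [ 0.0003 -0.0004  0.0751]
turn deg [-0.41  0.16  0.13]
```

View pics/wrist1.png

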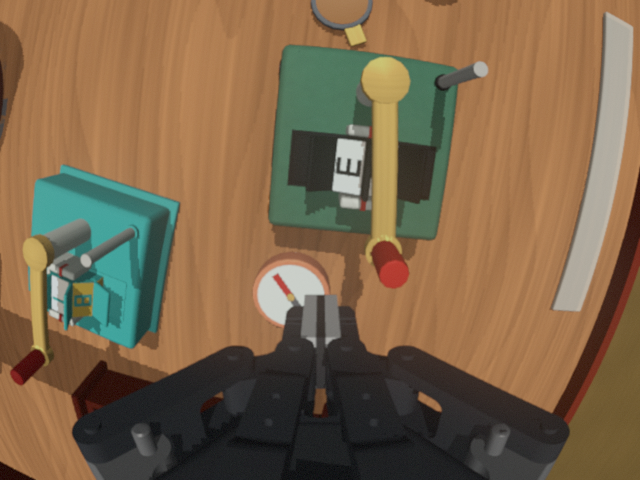

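Wrist view: the post at (393,265) is ahead (right) of the closed fingers, with the bar over the wheel. A white figure shows at (350,165). Now I descend beside the post.

Call:
move_arm(
  rows=[
    {"tx":0,"ty":0,"tz":0.025,"ax":0,"ay":0,"az":0,"jaw":255},
    {"tx":0,"ty":0,"tz":0.025,"ax":0,"ay":0,"az":0,"jaw":255},
    {"tx":0,"ty":0,"tz":0.024,"ax":0,"ay":0,"az":0,"jaw":255},
    {"tx":0,"ty":0,"tz":0,"ax":0,"ay":0,"az":0,"jaw":255},
  ],
)

```text
time: 2.95
tool_pos: [0.5294, -0.0965, 0.1478]
tool_rot: [-0.002, 0.659, 0.752, -0.002]
contact_force: [-0.9, 0.1, -0.3]
gripper_width: 0.003
```

Run:
```python
from h import *
delta([.531,-.104,.148],7)
H=np.array([.5575,.0105])
# plan: TCP offset 23.5mm behind the post
for th in np.arange(7,100,7.0):
    t=np.radians(th);P=H+.11*np.array([np.sin(t),-np.cos(t)]);c=P-.0235*np.array([np.cos(t),np.sin(t)]);print(th,c.round(4))
```

```text
t 2.95 pos [ 0.5294 -0.0965  0.1478] yawy 7.52 z [-0.006 -0.    -1.   ] F [-0.9  0.1 -0.3] g 0.0 q [-0.32 -0.08  1.89 -0.    1.34 -0.45]
tool shift [-0.0076  0.0006 -0.0002]
turn deg [-0.33 -0.01  0.52]
7.0 [ 0.5476 -0.1015]
14.0 [ 0.5613 -0.1019]
21.0 [ 0.575  -0.1006]
28.0 [ 0.5884 -0.0977]
35.0 [ 0.6013 -0.0931]
42.0 [ 0.6136 -0.087 ]
49.0 [ 0.6251 -0.0794]
56.0 [ 0.6356 -0.0705]
63.0 [ 0.6448 -0.0604]
70.0 [ 0.6528 -0.0492]
77.0 [ 0.6594 -0.0371]
84.0 [ 0.6644 -0.0244]
91.0 [ 0.6679 -0.0111]
98.0 [0.6697 0.0025]
```

Call:
move_arm(
  rows=[
    {"tx":-0.006,"ty":0.008,"tz":0,"ax":0,"ay":0,"az":0,"jaw":255},
    {"tx":0,"ty":0.008,"tz":0,"ax":0,"ay":0,"az":0,"jaw":255},
    {"tx":-0.001,"ty":0.009,"tz":0,"ax":0,"ay":0,"az":-4.5,"jaw":255},
    {"tx":-0.001,"ty":0.009,"tz":0,"ax":0,"ay":0,"az":-4.5,"jaw":255},
    {"tx":-0.001,"ty":0.009,"tz":0,"ax":0,"ay":0,"az":-4.5,"jaw":255},
    {"tx":-0.001,"ty":0.009,"tz":0,"ax":0,"ay":0,"az":-4.5,"jaw":255},
    {"tx":-0.001,"ty":0.009,"tz":0,"ax":0,"ay":0,"az":-4.5,"jaw":255},
  ],
)

```text
time: 3.65
tool_pos: [0.5988, -0.0906, 0.1577]
tool_rot: [0.004, 0.492, 0.871, -0.0]
contact_force: [-0.4, -0.0, 0.2]
gripper_width: -0.001
```

Run:
```python
from h import *
delta([.5947,-.0954,.148],32)
f=grab('wrist','wrist2.png')
```

```text
t 3.65 pos [ 0.5988 -0.0906  0.1577] yawy 31.07 z [ 0.006 -0.004 -1.   ] F [-0.4 -0.   0.2] g -0.0 q [-0.27  0.06  1.73 -0.    1.34 -0.81]
tool shift [-0.0019 -0.006   0.0097]
turn deg [ 0.18  0.38 -0.93]
```

View pics/wrist2.png

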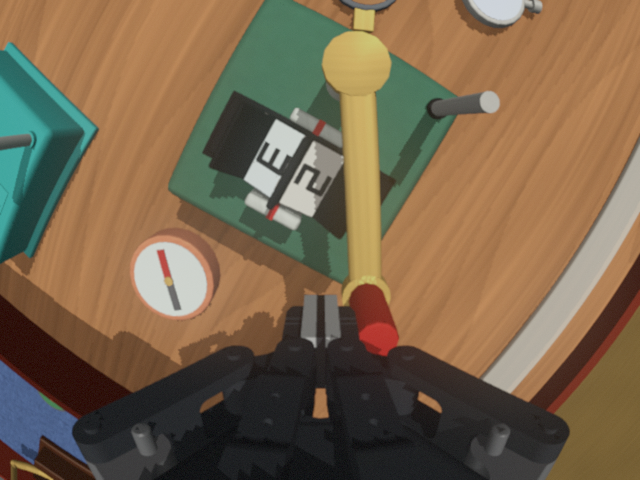

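The post (375,320) is in contact and swinging. The bar has moved and figures 3 (275,155) and 2 (315,178) are visible. I'll continue and correct the 10 mm rise in z.

Call:
move_arm(
  rows=[
    {"tx":-0.001,"ty":0.003,"tz":0.006,"ax":0,"ay":0,"az":-3,"jaw":255},
    {"tx":-0.001,"ty":0.008,"tz":0.004,"ax":0,"ay":0,"az":-4.5,"jaw":255},
    {"tx":-0.001,"ty":0.009,"tz":0.001,"ax":0,"ay":0,"az":-4.5,"jaw":255},
    {"tx":-0.001,"ty":0.009,"tz":0.001,"ax":0,"ay":0,"az":-4.5,"jaw":255},
  ],
)

```text
time: 4.1
tool_pos: [0.6304, -0.0758, 0.1526]
tool_rot: [0.009, 0.358, 0.934, -0.0]
contact_force: [-0.4, -0.1, 0.1]
gripper_width: -0.001
```

Run:
```python
from h import *
H=np.array([.5575,.0105]);t=np.radians(49);P=H+.11*np.array([np.sin(t),-np.cos(t)]);c=P-.0235*np.array([np.cos(t),np.sin(t)])
delta([*c,.15],49)
```

```text
t 4.1 pos [ 0.6304 -0.0758  0.1526] yawy 48.04 z [ 0.016 -0.006 -1.   ] F [-0.4 -0.1  0.1] g -0.0 q [-0.24  0.12  1.67 -0.    1.33 -1.07]
tool shift [ 0.0016 -0.0062  0.0026]
turn deg [ 0.34  0.94 -0.96]
```

Call:
move_arm(
  rows=[
    {"tx":0,"ty":0.006,"tz":0.003,"ax":0,"ay":0.9,"az":-5,"jaw":255},
    {"tx":-0.001,"ty":0.008,"tz":0.001,"ax":0,"ay":0,"az":-5,"jaw":255},
    {"tx":-0.001,"ty":0.009,"tz":0.001,"ax":0,"ay":0,"az":-5,"jaw":255},
    {"tx":-0.001,"ty":0.009,"tz":0.001,"ax":0,"ay":0,"az":-5,"jaw":255},
    {"tx":-0.001,"ty":0.009,"tz":0.001,"ax":0,"ay":0,"az":-5,"jaw":255},
  ],
)

```text
time: 4.6
tool_pos: [0.6585, -0.0434, 0.1517]
tool_rot: [0.003, 0.142, 0.99, -0.0]
contact_force: [-0.4, -1.7, -0.6]
gripper_width: 0.002
```

Run:
```python
from h import *
H=np.array([.5575,.0105]);t=np.radians(74);P=H+.11*np.array([np.sin(t),-np.cos(t)]);c=P-.0235*np.array([np.cos(t),np.sin(t)])
delta([*c,.15],74)
f=grab('wrist','wrist3.png')
```

```text
t 4.6 pos [ 0.6585 -0.0434  0.1517] yawy 73.69 z [ 0.006 -0.001 -1.   ] F [-0.4 -1.7 -0.6] g 0.0 q [-0.18  0.19  1.6  -0.    1.35 -1.46]
tool shift [0.002  0.0004 0.0017]
turn deg [ 0.04  0.37 -0.31]
```

View pics/wrist3.png

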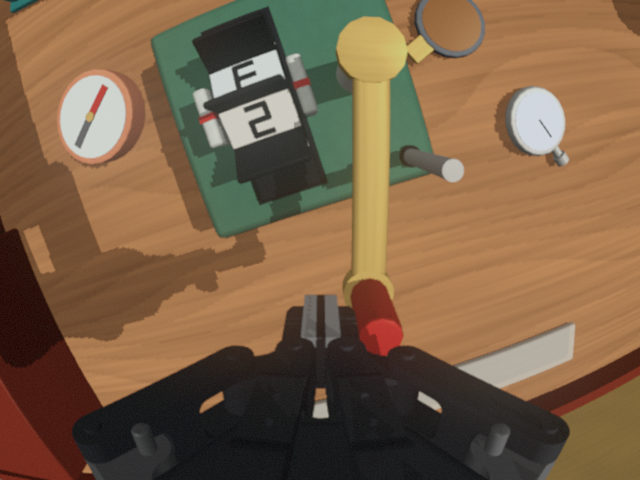

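Contact remains good, with the bar at (370,180) and still short of the pin. I'll push on through the click.

Call:
move_arm(
  rows=[
    {"tx":0,"ty":0.008,"tz":0.002,"ax":0,"ay":0,"az":-4,"jaw":255},
    {"tx":0,"ty":0.008,"tz":0.001,"ax":0,"ay":0,"az":-4,"jaw":255},
    {"tx":0,"ty":0.008,"tz":0.001,"ax":0,"ay":0,"az":-4,"jaw":255},
    {"tx":0,"ty":0.006,"tz":0.001,"ax":0,"ay":0,"az":-4,"jaw":255},
    {"tx":0,"ty":0,"tz":0,"ax":0,"ay":0,"az":0,"jaw":255},
  ],
)

```text
time: 5.15
tool_pos: [0.6693, -0.0121, 0.153]
tool_rot: [0.009, 0.002, 1.0, -0.001]
contact_force: [0.3, -0.4, 0.6]
gripper_width: -0.001
```

Run:
```python
from h import *
H=np.array([.5575,.0105]);t=np.radians(90);P=H+.11*np.array([np.sin(t),-np.cos(t)]);c=P-.0235*np.array([np.cos(t),np.sin(t)])
delta([*c,.15],90)
f=grab('wrist','wrist4.png')
```

```text
t 5.15 pos [ 0.6693 -0.0121  0.153 ] yawy 89.78 z [ 0.017 -0.002 -1.   ] F [ 0.3 -0.4  0.6] g -0.0 q [-0.13  0.2   1.58  0.    1.34 -1.7 ]
tool shift [ 0.0018 -0.0009  0.003 ]
turn deg [-0.11  0.98 -0.22]
```

View pics/wrist4.png

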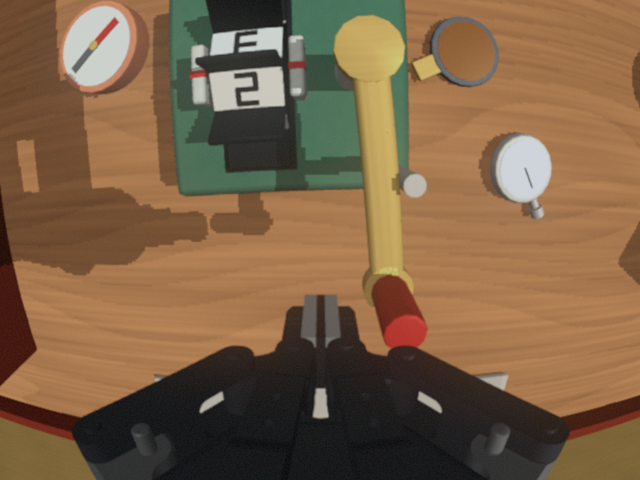

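The bar now rests against the pin at (413,183), so the guard has snapped home. I'll back off, rise and go to the near side of the wheel to look.

Call:
move_arm(
  rows=[
    {"tx":0,"ty":-0.02,"tz":0,"ax":0,"ay":0,"az":0,"jaw":255},
    {"tx":0,"ty":-0.01,"tz":-0.03,"ax":0,"ay":1,"az":0,"jaw":255},
    {"tx":0,"ty":-0.005,"tz":-0.04,"ax":0,"ay":0,"az":0,"jaw":255},
    {"tx":0.04,"ty":0,"tz":-0.02,"ax":0,"ay":0,"az":-1,"jaw":255},
    {"tx":0.04,"ty":0,"tz":0,"ax":0,"ay":0,"az":0,"jaw":255},
    {"tx":0.04,"ty":0,"tz":0,"ax":0,"ay":0,"az":0,"jaw":255},
    {"tx":0.04,"ty":0,"tz":0,"ax":0,"ay":0,"az":0,"jaw":255},
    {"tx":0.04,"ty":0,"tz":0,"ax":0,"ay":0,"az":0,"jaw":255},
    {"tx":0.02,"ty":0,"tz":0,"ax":0,"ay":0,"az":0,"jaw":255},
  ],
)

```text
time: 6.1
tool_pos: [0.4442, -0.0599, 0.25]
tool_rot: [0.002, 0.007, 1.0, -0.005]
contact_force: [1.0, 0.2, -1.4]
gripper_width: -0.001
```

Run:
```python
from h import *
delta([.45,-.05,.2],91.5)
for n in ['wrist','top','scene']: f=grab(n,n+'5.png')
a=cv2.imread('pics/top5.png')[155:250,240:370]
cv2.imwrite('pics/top5c.png',cv2.resize(a,None,fx=6,fy=6,interpolation=cv2.INTER_CUBIC))
a=cv2.imread('pics/scene5.png')[215:335,250:410]
cv2.imwrite('pics/scene5c.png',cv2.resize(a,None,fx=4.75,fy=4.75,interpolation=cv2.INTER_CUBIC))
```

```text
t 6.1 pos [ 0.4442 -0.0599  0.25  ] yawy 89.21 z [ 0.005 -0.009 -1.   ] F [ 1.   0.2 -1.4] g -0.0 q [-0.3  -0.41  1.98 -0.01  1.56 -1.85]
tool shift [-0.0054  0.0105  0.05  ]
turn deg [-0.52  0.26 -2.29]
```

View pics/top5c.png

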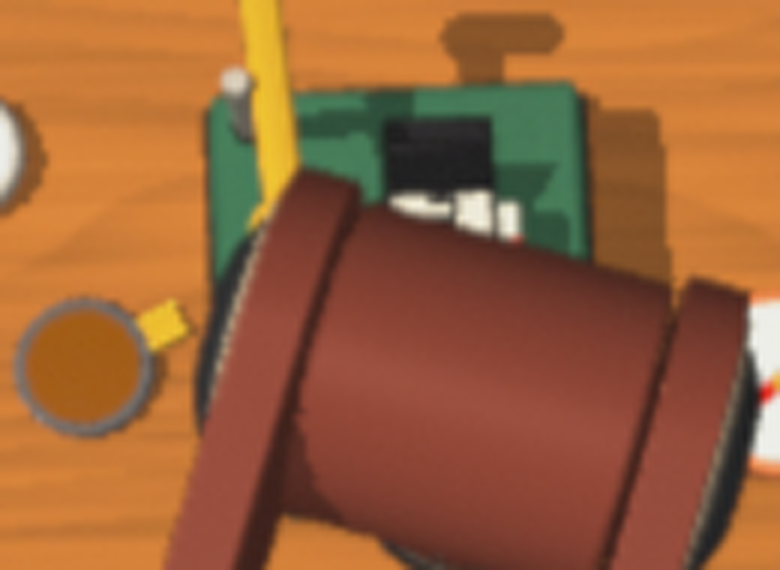

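View pics/wrist5.png

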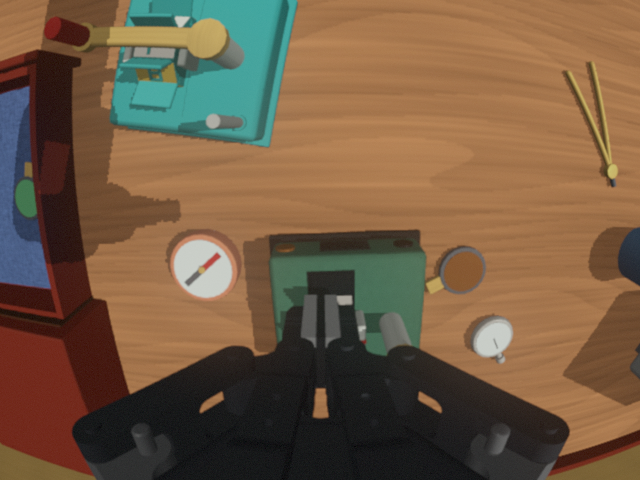

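View pics/scene5c.png

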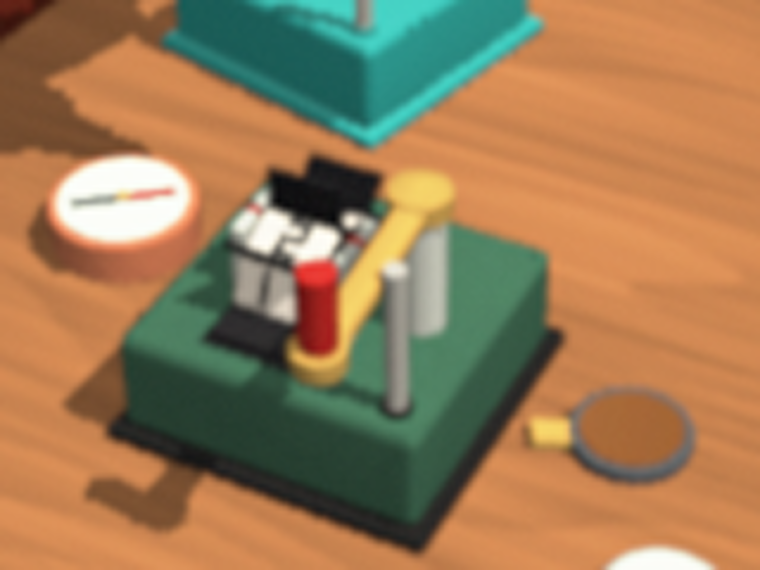

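```bash
cat >> h.py <<'E'
def projw(f,X):
    p=f['R']@np.array(X)+f['t'];r=np.hypot(p[0],p[1]);th=np.arctan2(r,p[2]);K=f['intrinsics']
    return np.array([K[0,2]+K[0,0]*th*p[0]/r,K[1,2]+K[1,1]*th*p[1]/r])
O=np.array([.559,-.0495,0]);yaw=.027
def tw(x,y,z): c,s=np.cos(yaw),np.sin(yaw);return O+np.array([c*x-s*y,s*x+c*y,z])
E
python3 - <<'E'
from h import *
f=np.load('pics/wrist4.png.npz')
print('cam',-f['R'].T@f['t'])
im=f['color'][:,:,::-1].copy()
for a in (-67.5,-22.5,22.5,67.5):
    s,c=np.sin(np.radians(a)),np.cos(np.radians(a))
    for r,col in((32,(0,255,0)),(58,(255,0,255))):
        p=[projw(f,tw(r/1e3*s,y,.064+r/1e3*c)) for y in(-.02,.02)]
        cv2.line(im,tuple(int(v) for v in p[0].round()),tuple(int(v) for v in p[1].round()),col,1)
for y in(-.027,.027): cv2.circle(im,tuple(int(v) for v in projw(f,tw(0,y,.096)).round()),2,(255,255,0),-1)
cv2.imwrite('pics/ov4.png',cv2.resize(im[0:210,150:450],None,fx=2.6,fy=2.6,interpolation=cv2.INTER_CUBIC))
# pin & hub & post check
print('hub',projw(f,tw(0,.06,.14)))
t=1.65;print('post',projw(f,tw(.11*np.sin(t),.06-.11*np.cos(t),.176)))
E
```

```text
cam [ 0.59112766 -0.01173329  0.29526689]
hub [374.5177685   46.79419062]
post [409.80087365 333.25589022]
```

View pics/ov4.png

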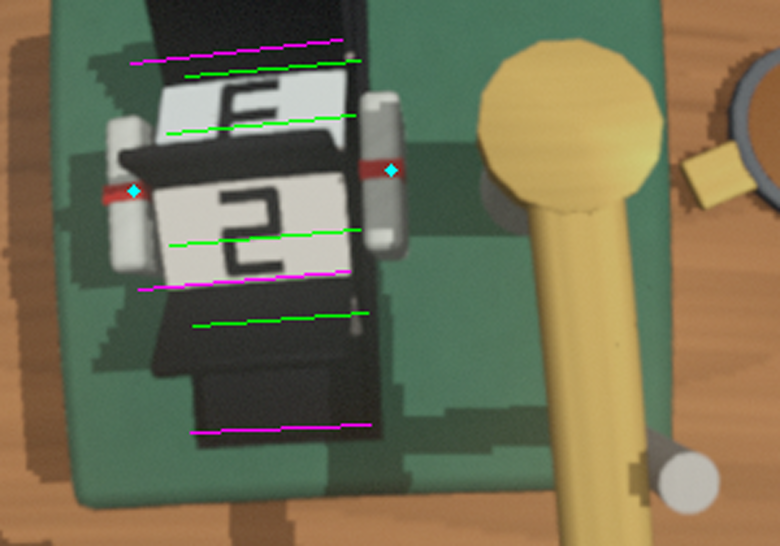

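Run:
```python
from h import *
def ov(n,P,box,sc,offs=0):
    f=np.load(f'pics/{n}.png.npz');im=f['color'][:,:,::-1].copy()
    x0,y0,x1,y1=box
    im=cv2.resize(im[y0:y1,x0:x1],None,fx=sc,fy=sc,interpolation=cv2.INTER_CUBIC);raw=im.copy()
    g=lambda X:tuple(int(round(v)) for v in (P(f,X)-[x0,y0])*sc)
    for a in (-67.5,-22.5,22.5,67.5):
        s,c=np.sin(np.radians(a+offs)),np.cos(np.radians(a+offs))
        for r,col in((32,(0,255,0)),(58,(255,0,255))):
            cv2.line(im,g(tw(r/1e3*s,-.02,.064+r/1e3*c)),g(tw(r/1e3*s,.02,.064+r/1e3*c)),col,1)
    for y in(-.027,.027): cv2.circle(im,g(tw(0,y,.096)),3,(255,255,0),-1)
    return np.vstack([raw,im]) if 0 else np.hstack([raw,im])
cv2.imwrite('pics/o1.png',ov('wrist1',projw,(260,90,450,250),2.1))
cv2.imwrite('pics/o3.png',ov('wrist3',projw,(150,0,340,210),2.1))
cv2.imwrite('pics/oT.png',ov('top0',proj,(265,160,345,240),5))
cv2.imwrite('pics/oS.png',ov('scene5',proj,(270,235,350,300),5))
```

```text
(no output)
```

View pics/o1.png

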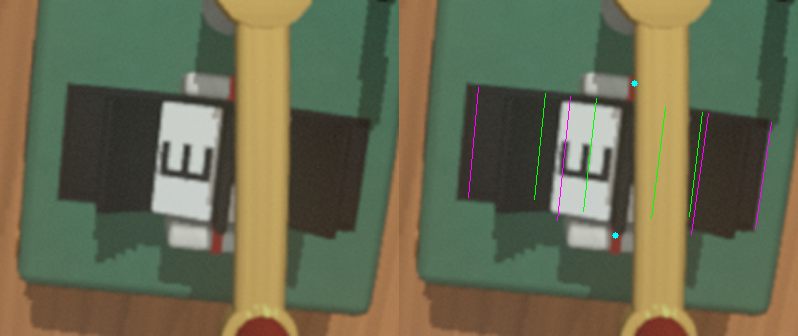

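View pics/oT.png

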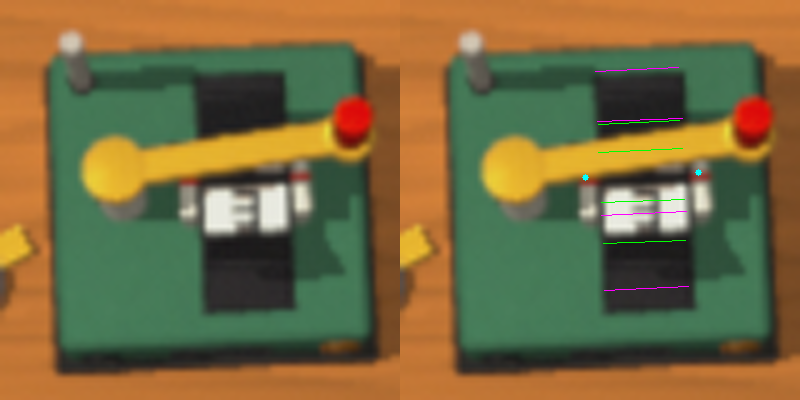

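View pics/oS.png

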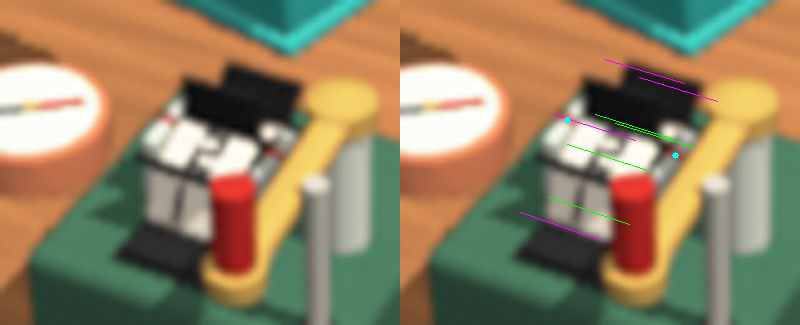

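View pics/o3.png

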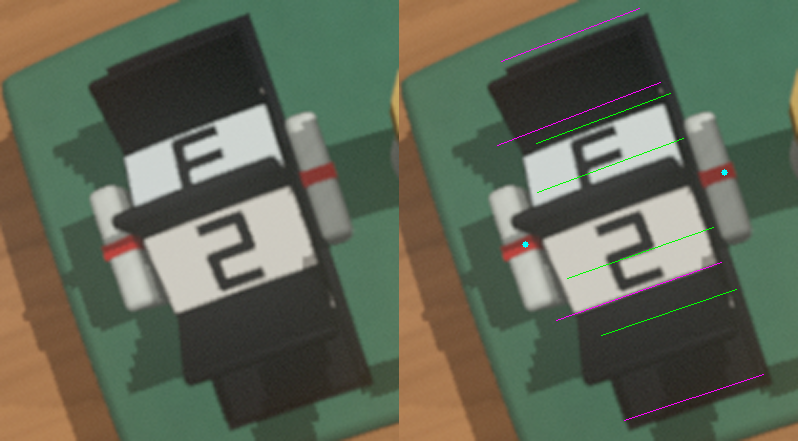

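The overlay shows my timer pose fits: the red marks and hub land on their image positions. But the wheel stands half a step between 2 and 3 with a fin straight up, and wrist1 shows it was already so before I touched anything. I'll come down behind the top fin and push gently to see how it settles.

Run:
```python
from h import *
delta(tw(-.030,0,.16),91.5)
```

```text
t 6.25 pos [ 0.4461 -0.0599  0.2504] yawy 89.24 z [ 0.006 -0.009 -1.   ] F [0.2 0.4 0.2] g 0.0 q [-0.29 -0.4   1.98 -0.01  1.55 -1.85]
tool shift [-0.0822  0.0115  0.0908]
turn deg [-0.52  0.36 -2.26]
```

Call:
move_arm(
  rows=[
    {"tx":-0.03,"ty":0.004,"tz":0,"ax":-0.5,"ay":0.4,"az":-2.2,"jaw":255},
    {"tx":-0.03,"ty":0.004,"tz":0.01,"ax":0,"ay":0,"az":0,"jaw":255},
    {"tx":-0.02,"ty":0.002,"tz":0.03,"ax":0,"ay":0,"az":0,"jaw":255},
    {"tx":0,"ty":0,"tz":0.03,"ax":0,"ay":0,"az":0,"jaw":255},
    {"tx":0,"ty":0,"tz":0.01,"ax":0,"ay":0,"az":0,"jaw":255},
    {"tx":0,"ty":0,"tz":0,"ax":0,"ay":0,"az":0,"jaw":255},
  ],
)

```text
time: 6.85
tool_pos: [0.5367, -0.0533, 0.1709]
tool_rot: [0.004, -0.009, 1.0, -0.002]
contact_force: [0.0, -0.3, -1.0]
gripper_width: 0.001
```

Run:
```python
from h import *
delta(tw(-.028,0,.112),91.5)
grab('wrist','wrist6.png')
```

```text
t 6.85 pos [ 0.5367 -0.0533  0.1709] yawy 91.01 z [ 0.008 -0.003 -1.   ] F [ 0.  -0.3 -1. ] g 0.0 q [-0.24 -0.11  1.88 -0.    1.37 -1.82]
tool shift [0.006  0.0033 0.0589]
turn deg [-0.18  0.43 -0.49]
```

View pics/wrist6.png

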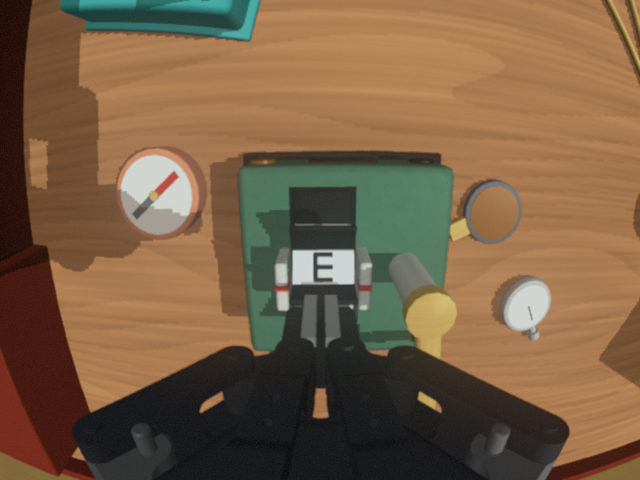

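Run:
```python
from h import *
f=np.load('pics/wrist6.png.npz');s=manip.state();Rt=toR(s['tool_rot']).as_matrix();p=s['tool_pos']
K=f['intrinsics'];c=Rt.T@(-f['R'].T@f['t']-p);print('cam in tool',c.round(4))
def r(u,v):
    d=np.array([u-K[0,2],v-K[1,2]])/K[0,0];th=np.hypot(*d);q=np.array([*(np.sin(th)*d/th),np.cos(th)])
    return Rt.T@f['R'].T@q
for u,v in [(563,420),(560,440),(430,350),(405,352),(372,350),(355,308),(340,297),(322,297)]:
    d=r(u,v)
    for xp in (.011,.0,):
        k=(xp-c[0])/d[0];print((u,v),'x plane',xp,'->',(c+k*d).round(4))
```

```text
cam in tool [ 7.570e-02 -1.000e-04 -1.429e-01]
(563, 420) x plane 0.011 -> [ 0.011   0.0619 -0.0862]
(563, 420) x plane 0.0 -> [ 0.      0.0724 -0.0766]
(560, 440) x plane 0.011 -> [ 0.011   0.0572 -0.0926]
(560, 440) x plane 0.0 -> [ 0.      0.0669 -0.0841]
(430, 350) x plane 0.011 -> [ 0.011   0.0345 -0.0473]
(430, 350) x plane 0.0 -> [ 0.      0.0404 -0.0311]
(405, 352) x plane 0.011 -> [ 0.011   0.0262 -0.0477]
(405, 352) x plane 0.0 -> [ 0.      0.0307 -0.0315]
(372, 350) x plane 0.011 -> [ 0.011   0.016  -0.0459]
(372, 350) x plane 0.0 -> [ 0.      0.0188 -0.0294]
(355, 308) x plane 0.011 -> [ 0.011   0.0132 -0.0168]
(355, 308) x plane 0.0 -> [0.     0.0155 0.0046]
(340, 297) x plane 0.011 -> [ 0.011   0.008  -0.0069]
(340, 297) x plane 0.0 -> [0.     0.0093 0.0162]
(322, 297) x plane 0.011 -> [ 0.011   0.0007 -0.0068]
(322, 297) x plane 0.0 -> [0.     0.0008 0.0163]
```

Linkage at the hub's lateral offset is at least 45 mm above the tips, so it stays clear of the 140 mm hub. Descending behind the fin.

Call:
move_arm(
  rows=[
    {"tx":0.006,"ty":0.003,"tz":0.02,"ax":0,"ay":0.4,"az":0,"jaw":255},
    {"tx":0,"ty":0,"tz":0.02,"ax":0,"ay":0,"az":0,"jaw":255},
    {"tx":0,"ty":0,"tz":0.015,"ax":0,"ay":0,"az":0,"jaw":255},
    {"tx":0,"ty":0,"tz":0,"ax":0,"ay":0,"az":0,"jaw":255},
  ],
)

```text
time: 7.3
tool_pos: [0.5326, -0.0513, 0.1177]
tool_rot: [0.004, -0.008, 1.0, -0.003]
contact_force: [-0.7, 0.3, -0.8]
gripper_width: -0.003
```

Run:
```python
from h import *
delta(tw(-.014,0,.112),91.5)
grab('wrist','wrist7.png')
```

```text
t 7.3 pos [ 0.5326 -0.0513  0.1177] yawy 90.93 z [ 0.008 -0.005 -1.   ] F [-0.7  0.3 -0.8] g -0.0 q [-0.23 -0.07  1.93 -0.    1.27 -1.82]
tool shift [-0.0124  0.0013  0.0058]
turn deg [-0.31  0.48 -0.57]
```

View pics/wrist7.png

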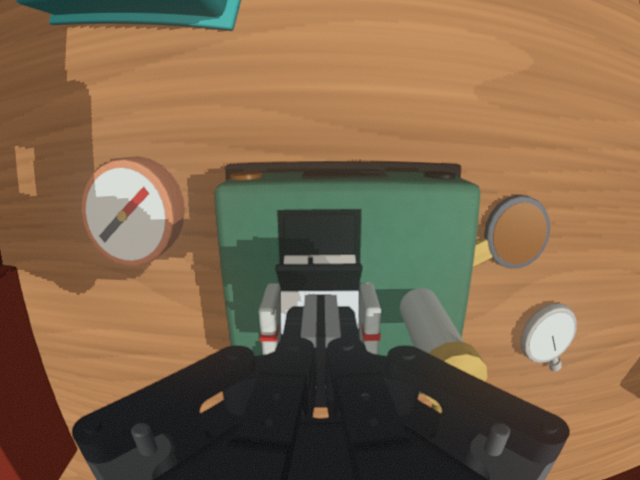

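The fingers are over the wheel at (320,300) between the cheeks (270/372,320), behind the top fin. Lower 6 mm and push +x gently.

Call:
move_arm(
  rows=[
    {"tx":0,"ty":0.001,"tz":0.006,"ax":0,"ay":0.4,"az":-0.5,"jaw":255},
    {"tx":-0.005,"ty":0,"tz":0.001,"ax":0,"ay":0,"az":0,"jaw":255},
    {"tx":-0.006,"ty":0,"tz":0,"ax":0,"ay":0,"az":0,"jaw":255},
    {"tx":-0.005,"ty":0,"tz":0,"ax":0,"ay":0,"az":0,"jaw":255},
  ],
)

```text
time: 7.75
tool_pos: [0.5518, -0.0504, 0.1145]
tool_rot: [0.004, -0.013, 1.0, -0.004]
contact_force: [0.4, 0.7, 0.4]
gripper_width: 0.002
```

Run:
```python
from h import *
delta(tw(0,0,.112),91.5)
grab('wrist','wrist8.png')
f=grab('scene','scene8.png')
a=f['color'][225:315,260:380,::-1]
cv2.imwrite('pics/scene8c.png',cv2.resize(a,None,fx=6,fy=6,interpolation=cv2.INTER_CUBIC))
```

```text
t 7.75 pos [ 0.5518 -0.0504  0.1145] yawy 91.46 z [ 0.007 -0.007 -1.   ] F [0.4 0.7 0.4] g 0.0 q [-0.22 -0.02  1.89 -0.01  1.26 -1.82]
tool shift [-0.0072  0.0007  0.0025]
turn deg [-0.41  0.41 -0.04]
```

View pics/wrist8.png

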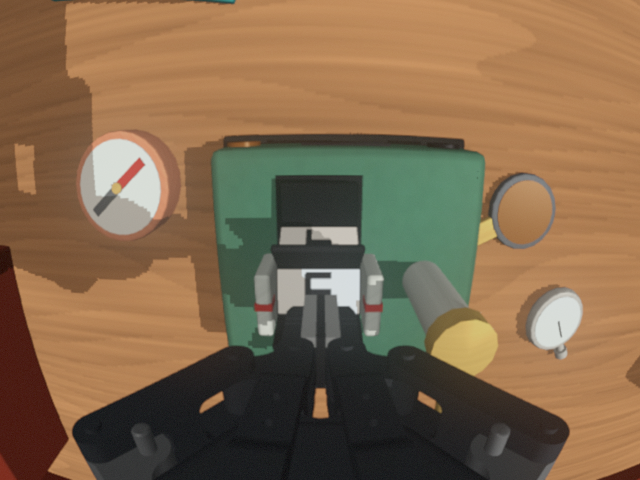

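View pics/scene8c.png

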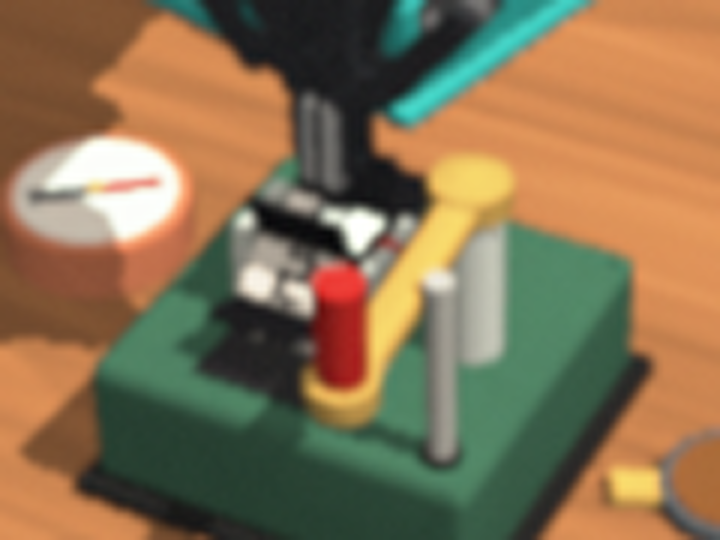

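```bash
cat >> h.py <<'E'
def ov(n,P,box,sc,offs=0):
    f=np.load(f'pics/{n}.png.npz');im=f['color'][:,:,::-1].copy()
    x0,y0,x1,y1=box
    im=cv2.resize(im[y0:y1,x0:x1],None,fx=sc,fy=sc,interpolation=cv2.INTER_CUBIC);raw=im.copy()
    g=lambda X:tuple(int(round(v)) for v in (P(f,X)-[x0,y0])*sc)
    for a in (-67.5,-22.5,22.5,67.5):
        s,c=np.sin(np.radians(a+offs)),np.cos(np.radians(a+offs))
        for r,col in((32,(0,255,0)),(58,(255,0,255))):
            cv2.line(im,g(tw(r/1e3*s,-.02,.064+r/1e3*c)),g(tw(r/1e3*s,.02,.064+r/1e3*c)),col,1)
    for y in(-.027,.027): cv2.circle(im,g(tw(0,y,.096)),3,(255,255,0),-1)
    return np.hstack([raw,im])
E
python3 - <<'E'
from h import *
cv2.imwrite('pics/o8.png',ov('wrist8',projw,(220,160,420,340),2))
E
```

```text
(no output)
```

View pics/o8.png

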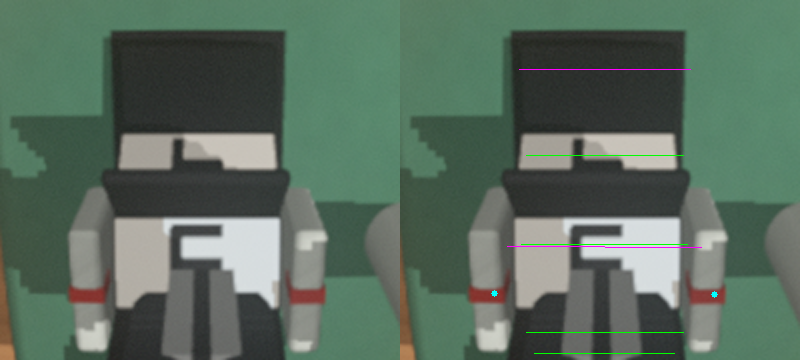

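Run:
```python
from h import *
a=ov('wrist4',projw,(200,0,320,160),3,22.5)
b=ov('wrist8',projw,(250,165,390,325),2.5,-13)
cv2.imwrite('pics/oc.png',np.vstack([a[:, :720],np.pad(b[:, :],((0,0),(0,max(0,720-b.shape[1])),(0,0)))[:,:720]])[:880] if 0 else a)
cv2.imwrite('pics/od.png',b)
s=manip.state();print(s['contact_force'],s['time'])
```

```text
[ 0.06140689 -0.24875447  0.4045492 ] 7.85
```

View pics/oc.png

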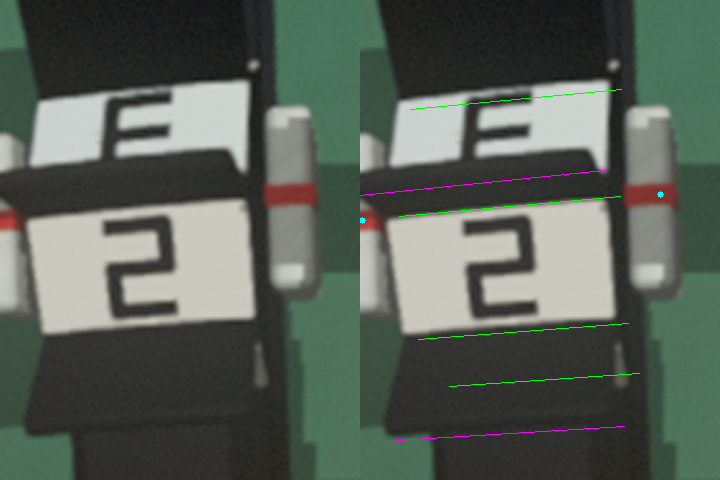

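View pics/od.png

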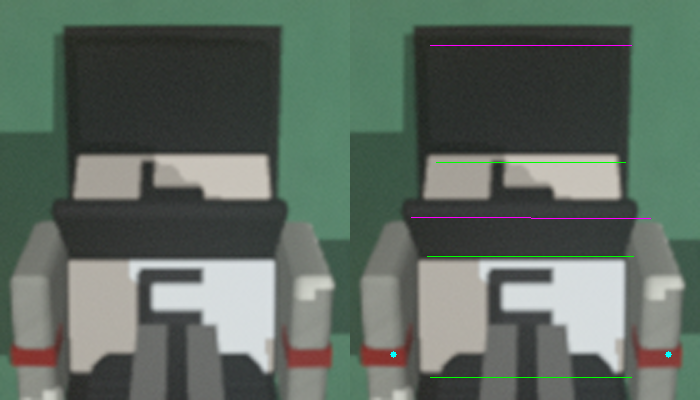

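The wheel moved about 9° and is past half; I'll let time pass and look again without pushing.

Call:
move_arm(
  rows=[
    {"tx":0.002,"ty":0,"tz":0,"ax":0,"ay":0,"az":0,"jaw":255},
    {"tx":0.002,"ty":0,"tz":0,"ax":0,"ay":0,"az":0,"jaw":255},
    {"tx":0,"ty":0,"tz":0,"ax":0,"ay":0,"az":0,"jaw":255},
  ],
)

```text
time: 8.15
tool_pos: [0.5491, -0.0506, 0.1154]
tool_rot: [0.005, -0.013, 1.0, -0.004]
contact_force: [0.6, 0.4, 0.0]
gripper_width: 0.004
```

Run:
```python
from h import *
delta(tw(0,0,.112),91.5)
grab('wrist','wrist9.png')
cv2.imwrite('pics/o9.png',ov('wrist9',projw,(220,160,420,340),2,0))
```

```text
t 8.15 pos [ 0.5491 -0.0506  0.1154] yawy 91.47 z [ 0.011 -0.007 -1.   ] F [0.6 0.4 0. ] g 0.0 q [-0.22 -0.03  1.9  -0.    1.26 -1.82]
tool shift [-0.0099  0.0008  0.0035]
turn deg [-0.43  0.61 -0.02]
```

View pics/o9.png

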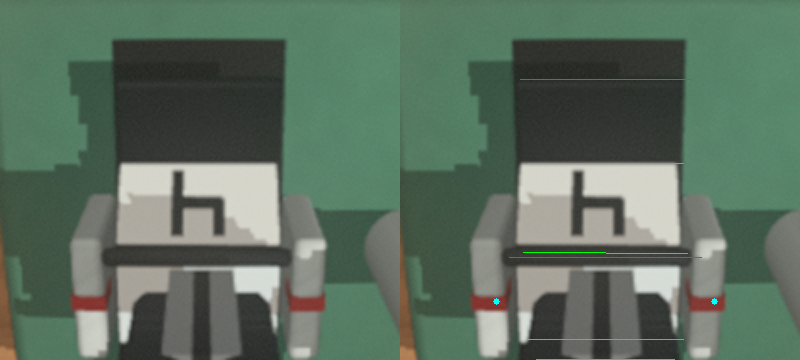

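Now the fins match the model exactly with 3 up (4 on the next flat at (320,260)): it snapped in. Two more steps are needed. Lift, go back behind the next fin.

Call:
move_arm(
  rows=[
    {"tx":0,"ty":0,"tz":-0.02,"ax":0,"ay":0.5,"az":0,"jaw":255},
    {"tx":0.002,"ty":0,"tz":-0.015,"ax":0,"ay":0,"az":0,"jaw":255},
    {"tx":0.015,"ty":0.001,"tz":0,"ax":0,"ay":0,"az":0,"jaw":255},
    {"tx":0.015,"ty":0,"tz":0,"ax":0,"ay":0,"az":0,"jaw":255},
    {"tx":0,"ty":0,"tz":0,"ax":0,"ay":0,"az":0,"jaw":255},
  ],
)

```text
time: 8.7
tool_pos: [0.5147, -0.0502, 0.1526]
tool_rot: [0.0, -0.013, 1.0, -0.004]
contact_force: [1.0, 0.4, 0.7]
gripper_width: -0.001
```

Run:
```python
from h import *
delta(tw(-.042,0,.112),91.5)
grab('wrist','wrist10.png')
cv2.imwrite('pics/o10.png',ov('wrist10',projw,(220,160,420,340),2,0))
```

```text
t 8.7 pos [ 0.5147 -0.0502  0.1526] yawy 91.47 z [ 0.    -0.008 -1.   ] F [1.  0.4 0.7] g -0.0 q [-0.24 -0.15  1.94 -0.01  1.35 -1.83]
tool shift [-0.0023 -0.0002  0.0406]
turn deg [-0.44 -0.   -0.03]
```

View pics/o10.png

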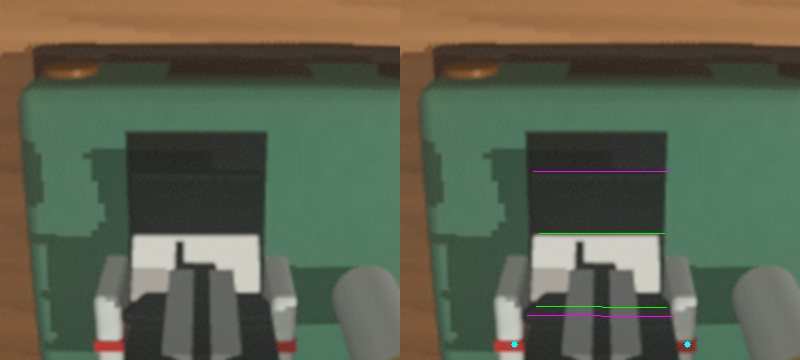

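Fins still at 3-up. Descending behind the next fin and pushing.

Call:
move_arm(
  rows=[
    {"tx":0,"ty":0,"tz":0.018,"ax":0,"ay":0,"az":0,"jaw":255},
    {"tx":0,"ty":0,"tz":0.018,"ax":0,"ay":0,"az":0,"jaw":255},
    {"tx":0,"ty":0,"tz":0.004,"ax":0,"ay":0,"az":0,"jaw":255},
    {"tx":0,"ty":0,"tz":0,"ax":0,"ay":0,"az":0,"jaw":255},
  ],
)

```text
time: 9.15
tool_pos: [0.5178, -0.0509, 0.1135]
tool_rot: [0.002, -0.013, 1.0, -0.004]
contact_force: [-0.1, -0.1, -0.5]
gripper_width: 0.001
```

Run:
```python
from h import *
delta(tw(-.011,0,.112),91.5)
```

```text
t 9.15 pos [ 0.5178 -0.0509  0.1135] yawy 91.46 z [ 0.005 -0.008 -1.   ] F [-0.1 -0.1 -0.5] g 0.0 q [-0.24 -0.1   1.97 -0.01  1.27 -1.83]
tool shift [-0.0302  0.0004  0.0017]
turn deg [-0.49  0.26 -0.04]
```

Call:
move_arm(
  rows=[
    {"tx":-0.005,"ty":0,"tz":0.001,"ax":0,"ay":0,"az":0,"jaw":255},
    {"tx":-0.005,"ty":0,"tz":0.001,"ax":0,"ay":0,"az":0,"jaw":255},
    {"tx":-0.005,"ty":0,"tz":0.001,"ax":0,"ay":0,"az":0,"jaw":255},
    {"tx":-0.005,"ty":0,"tz":0.001,"ax":0,"ay":0,"az":0,"jaw":255},
    {"tx":-0.005,"ty":0,"tz":0,"ax":0,"ay":0,"az":0,"jaw":255},
  ],
)

```text
time: 9.65
tool_pos: [0.5453, -0.0506, 0.1121]
tool_rot: [0.002, -0.013, 1.0, -0.005]
contact_force: [-1.4, 0.2, 0.1]
gripper_width: 0.002
```

Run:
```python
from h import *
delta(tw(-.008,0,.112),91.5)
grab('wrist','wrist11.png')
cv2.imwrite('pics/o11.png',ov('wrist11',projw,(220,160,420,340),2,0))
```

```text
t 9.65 pos [ 0.5453 -0.0506  0.1121] yawy 91.46 z [ 0.005 -0.009 -1.   ] F [-1.4  0.2  0.1] g 0.0 q [-0.22 -0.03  1.9  -0.01  1.26 -1.82]
tool shift [-0.0057  0.0007  0.0001]
turn deg [-0.53  0.26 -0.03]
```

View pics/o11.png

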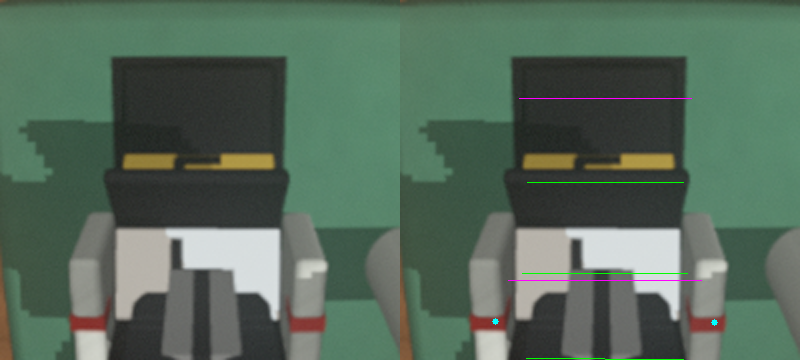

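Wheel is about at the half step (4's flat at (320,290), a yellow flat above). A bit more, then wait.

Call:
move_arm(
  rows=[
    {"tx":-0.005,"ty":0,"tz":0,"ax":0,"ay":0,"az":0,"jaw":255},
    {"tx":-0.002,"ty":0,"tz":0,"ax":0,"ay":0,"az":0,"jaw":255},
    {"tx":0.002,"ty":0,"tz":0,"ax":0,"ay":0,"az":0,"jaw":255},
    {"tx":0.002,"ty":0,"tz":0,"ax":0,"ay":0,"az":0,"jaw":255},
    {"tx":0,"ty":0,"tz":0,"ax":0,"ay":0,"az":0,"jaw":255},
  ],
)

```text
time: 10.2
tool_pos: [0.551, -0.0506, 0.1124]
tool_rot: [0.005, -0.013, 1.0, -0.005]
contact_force: [0.0, 0.4, 0.6]
gripper_width: 0.003
```

Run:
```python
from h import *
delta(tw(-.01,0,.112),91.5)
grab('wrist','wrist12.png')
cv2.imwrite('pics/o12.png',ov('wrist12',projw,(220,160,420,340),2,0))
```

```text
t 10.2 pos [ 0.551  -0.0506  0.1124] yawy 91.47 z [ 0.009 -0.009 -1.   ] F [0.  0.4 0.6] g 0.0 q [-0.22 -0.02  1.89 -0.01  1.26 -1.82]
tool shift [0.002  0.0009 0.0004]
turn deg [-0.55  0.51 -0.03]
```

View pics/o12.png

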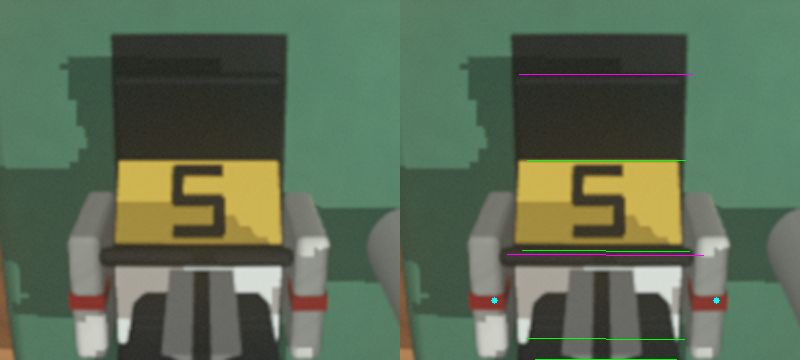

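4 is up (fins match), with yellow 5 at (320,262) next. One more step, done the same way.

Call:
move_arm(
  rows=[
    {"tx":0,"ty":0,"tz":-0.02,"ax":0,"ay":0.4,"az":0,"jaw":255},
    {"tx":0.002,"ty":0,"tz":-0.017,"ax":0,"ay":0,"az":0,"jaw":255},
    {"tx":0.015,"ty":0.001,"tz":0,"ax":0,"ay":0,"az":0,"jaw":255},
    {"tx":0.015,"ty":0,"tz":0,"ax":0,"ay":0,"az":0,"jaw":255},
    {"tx":0.002,"ty":0,"tz":0,"ax":0,"ay":0,"az":0,"jaw":255},
    {"tx":0,"ty":0,"tz":0,"ax":0,"ay":0,"az":0,"jaw":255},
  ],
)

```text
time: 10.85
tool_pos: [0.5155, -0.0501, 0.1508]
tool_rot: [0.002, -0.013, 1.0, -0.005]
contact_force: [-0.9, 0.6, 0.1]
gripper_width: 0.0
```

Run:
```python
from h import *
delta(tw(-.042,0,.112),91.5)
```

```text
t 10.85 pos [ 0.5155 -0.0501  0.1508] yawy 91.45 z [ 0.003 -0.01  -1.   ] F [-0.9  0.6  0.1] g 0.0 q [-0.24 -0.15  1.94 -0.01  1.34 -1.83]
tool shift [-0.0014 -0.0002  0.0388]
turn deg [-0.56  0.17 -0.05]
```

Call:
move_arm(
  rows=[
    {"tx":0,"ty":0,"tz":0.018,"ax":0,"ay":0,"az":0,"jaw":255},
    {"tx":0,"ty":0,"tz":0.017,"ax":0,"ay":0,"az":0,"jaw":255},
    {"tx":0,"ty":0,"tz":0.004,"ax":0,"ay":0,"az":0,"jaw":255},
    {"tx":0,"ty":0,"tz":0,"ax":0,"ay":0,"az":0,"jaw":255},
    {"tx":-0.005,"ty":0,"tz":0.001,"ax":0,"ay":0,"az":0,"jaw":255},
    {"tx":-0.005,"ty":0,"tz":0.001,"ax":0,"ay":0,"az":0,"jaw":255},
    {"tx":-0.005,"ty":0,"tz":0.001,"ax":0,"ay":0,"az":0,"jaw":255},
    {"tx":-0.005,"ty":0,"tz":0.001,"ax":0,"ay":0,"az":0,"jaw":255},
    {"tx":-0.005,"ty":0,"tz":0,"ax":0,"ay":0,"az":0,"jaw":255},
  ],
)

```text
time: 11.75
tool_pos: [0.5453, -0.0504, 0.11]
tool_rot: [0.003, -0.013, 1.0, -0.005]
contact_force: [-0.0, -1.1, 0.8]
gripper_width: -0.0
```

Run:
```python
from h import *
delta(tw(-.008,0,.112),91.5)
```

```text
t 11.75 pos [ 0.5453 -0.0504  0.11  ] yawy 91.44 z [ 0.006 -0.011 -1.   ] F [-0.  -1.1  0.8] g -0.0 q [-0.22 -0.03  1.91 -0.01  1.26 -1.82]
tool shift [-0.0057  0.0005 -0.002 ]
turn deg [-0.62  0.32 -0.06]
```

Call:
move_arm(
  rows=[
    {"tx":-0.005,"ty":0,"tz":-0.001,"ax":0,"ay":0,"az":0,"jaw":255},
    {"tx":-0.002,"ty":0,"tz":-0.001,"ax":0,"ay":0,"az":0,"jaw":255},
    {"tx":0.002,"ty":0,"tz":0,"ax":0,"ay":0,"az":0,"jaw":255},
    {"tx":0.002,"ty":0,"tz":0,"ax":0,"ay":0,"az":0,"jaw":255},
    {"tx":0,"ty":0,"tz":0,"ax":0,"ay":0,"az":0,"jaw":255},
  ],
)

```text
time: 12.25
tool_pos: [0.551, -0.0504, 0.1126]
tool_rot: [0.005, -0.013, 1.0, -0.006]
contact_force: [0.3, -0.6, -0.4]
gripper_width: 0.001
```

Run:
```python
from h import *
delta(tw(-.01,0,.112),91.5)
grab('wrist','wrist13.png')
cv2.imwrite('pics/o13.png',ov('wrist13',projw,(220,160,420,340),2,0))
```

```text
t 12.25 pos [ 0.551  -0.0504  0.1126] yawy 91.45 z [ 0.01  -0.011 -1.   ] F [ 0.3 -0.6 -0.4] g 0.0 q [-0.22 -0.02  1.89 -0.01  1.26 -1.81]
tool shift [0.002  0.0007 0.0006]
turn deg [-0.64  0.58 -0.05]
```

View pics/o13.png

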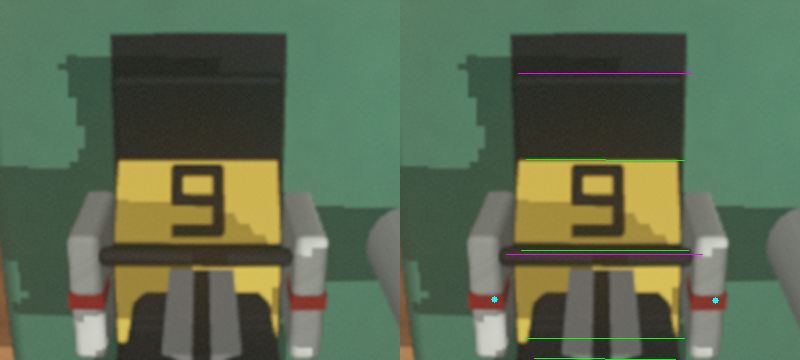

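The next flat reads 6 (upside down) and the fins match the model, so 5 is up. Now lift away and verify.

Call:
move_arm(
  rows=[
    {"tx":0,"ty":0,"tz":-0.02,"ax":0,"ay":0,"az":0,"jaw":255},
    {"tx":0,"ty":0,"tz":-0.04,"ax":0,"ay":0,"az":0,"jaw":255},
    {"tx":0,"ty":0,"tz":-0.045,"ax":0,"ay":0,"az":0,"jaw":255},
    {"tx":0.03,"ty":0,"tz":-0.03,"ax":0,"ay":0,"az":0,"jaw":255},
    {"tx":0.03,"ty":0.03,"tz":0,"ax":0,"ay":0,"az":0,"jaw":255},
    {"tx":0.02,"ty":0.045,"tz":0,"ax":0,"ay":0,"az":0,"jaw":255},
    {"tx":0.02,"ty":0.045,"tz":0,"ax":0,"ay":0,"az":0,"jaw":255},
    {"tx":0.01,"ty":0.045,"tz":0,"ax":0,"ay":0,"az":0,"jaw":255},
    {"tx":0,"ty":0.045,"tz":0,"ax":0,"ay":0,"az":0,"jaw":255},
    {"tx":0,"ty":0.045,"tz":0,"ax":0,"ay":0,"az":0,"jaw":255},
    {"tx":0,"ty":0.02,"tz":0,"ax":0,"ay":0,"az":0,"jaw":255},
    {"tx":0,"ty":0,"tz":0,"ax":0,"ay":0,"az":0,"jaw":255},
  ],
)

```text
time: 13.5
tool_pos: [0.4271, 0.2316, 0.251]
tool_rot: [0.009, -0.01, 1.0, -0.004]
contact_force: [1.1, -0.2, -0.5]
gripper_width: -0.002
```

Run:
```python
from h import *
delta(tw(-.01,0,.112),91.5)
grab('top','top14.png');grab('scene','scene14.png')
cv2.imwrite('pics/o14.png',ov('top14',proj,(250,130,350,250),4,0))
f=np.load('pics/scene14.png.npz')
cv2.imwrite('pics/s14.png',ov('scene14',proj,(250,215,390,330),2.85,0))
T=np.load('pics/top14.png.npz');t=1.65
print('post exp',proj(T,tw(.11*np.sin(t),.06-.11*np.cos(t),.176)),proj(f,tw(.11*np.sin(t),.06-.11*np.cos(t),.176)))
for F,n in((T,'top'),(f,'scene')):
    hsv=cv2.cvtColor(F['color'],cv2.COLOR_RGB2HSV);m=cv2.inRange(hsv,(0,200,120),(4,255,255))|cv2.inRange(hsv,(176,200,120),(180,255,255))
    k,l,s,c=cv2.connectedComponentsWithStats(m);print(n,[(s[i].tolist(),c[i].round(1)) for i in range(1,k) if s[i,4]>15])
a=np.load('pics/top0.png.npz')['color'].astype(int);d=np.abs(a-T['color']).sum(2)
cv2.imwrite('pics/diff.png',np.clip(d,0,255).astype(np.uint8))
```

```text
t 13.5 pos [0.4271 0.2316 0.251 ] yawy 91.13 z [ 0.017 -0.008 -1.   ] F [ 1.1 -0.2 -0.5] g -0.0 q [ 0.35 -0.31  1.91 -0.01  1.53 -1.24]
tool shift [-0.1139 -0.2825  0.1433]
turn deg [-0.48  0.99 -0.37]
post exp [280.48020453 141.49232857] [316.48840386 272.14157181]
top [([279, 140, 6, 9, 37], array([281.2, 143.4])), ([401, 313, 8, 7, 45], array([404.6, 316. ]))]
scene [([303, 161, 4, 12, 48], array([304.5, 166.5])), ([313, 273, 7, 16, 93], array([316.4, 280.5]))]
```

View pics/o14.png

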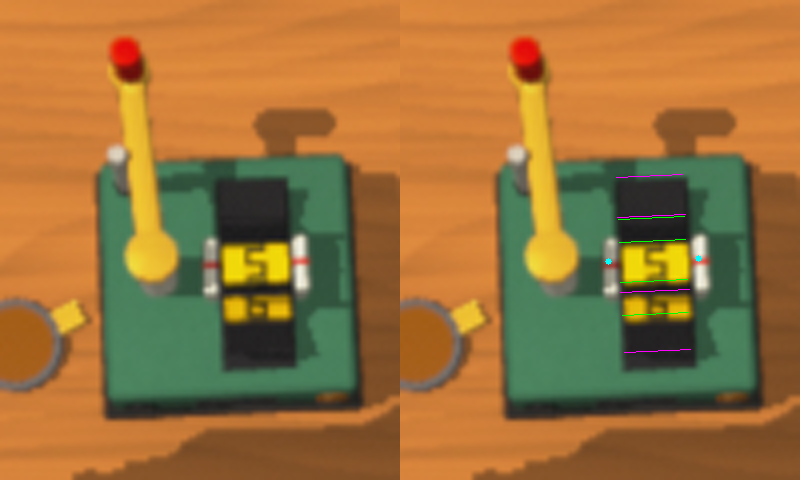

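View pics/s14.png

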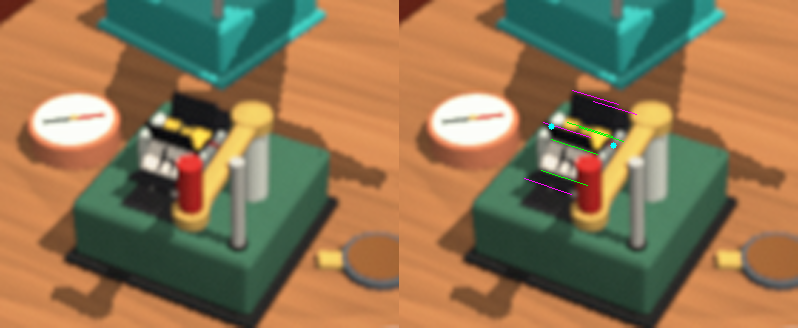

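View pics/top14.png

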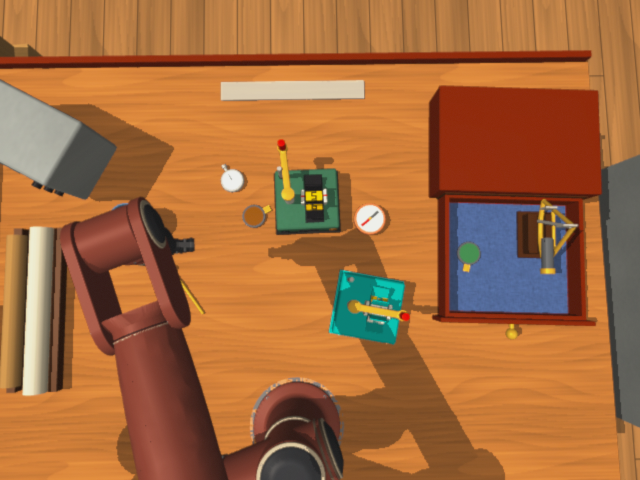

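View pics/diff.png

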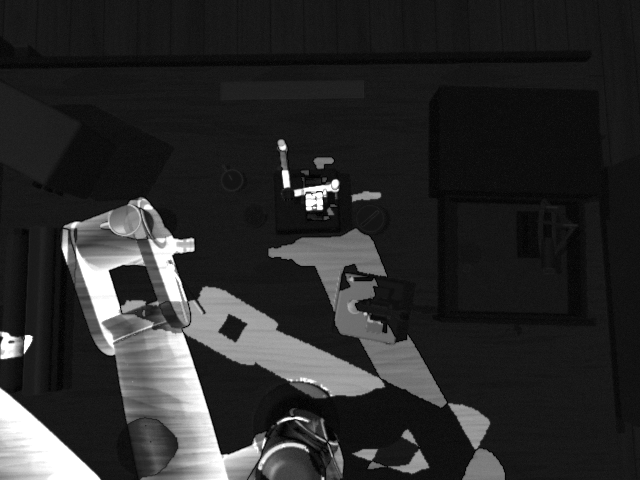

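The top view shows a yellow 5 at (315,196), level with the red marks and with the fins on the model lines. The guard bar is against the pin (279,168), with the post at (281,143). The difference picture shows only the arm, its shadow and the timer's own parts changed. Handing in.

Run:
```python
from h import *
print(manip.job_done())
```

```text
the job is handed in; nothing more can be done
None
```

The timer is set for five bells. I swung the guard arm on the green timer out until it snapped home against its end stop. I then rolled the wheel on to 3, 4 and 5, one fin push at a time, letting each figure settle. The job was handed in at about 13.6 s with the arm well clear.

**Last checks:**
- **Wheel:** the top view shows the yellow 5 straight up, level with the red marks. The fins match the positions expected for a figure resting in its click.
- **Guard:** the bar lies against the stop pin, and the post is within about 2 pixels of where it should be in the top view.
- **Other things:** comparing the top view before and after shows only the arm, its shadows and the timer's own moving parts changed. In that final view the arm hid most of the mug and the dividers, so those two were not fully checked, though I worked nowhere near them. The turquoise look-alike was not touched.
- **Forces:** readings stayed under 2 N throughout. I only read them at the end of each move, so a brief peak would not show.

**One disagreement:** the description says the wheel begins at 1, 2 or 3. In the early pictures it stood about half a step between 2 and 3, before I touched anything. It snapped normally from the first push on.

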